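Close up a wooden chest with its double lid, then take the outer cover off alone

TASK

Close up the loaded little chest: first push its drawer fully home, then lift the nested double lid by the inner lid's tall grip bar (which carries the outer cover with it) and lower it on to the chest until the inner lid is fully seated in the opening. The outer cover still has to be oiled, so now take it alone by its collar, lift it straight up off the inner lid, which must stay seated, and finish while holding the cover level and still in the gripper, well clear above the grip bar. Do not let the lids fall, do not part the cover from the inner lid before that lid is seated on the chest, and leave the other things on the bench where they are.

Things in the scene. Friction and masses are not known exactly. Their poses are not given: they have to be found in the camera images.
- chest: Pale wooden chest, fixed to the bench, 120 (x) by 154 (y) by 88 mm high. Origin at the centre of its underside, z up, x pointing away from its drawer front (the drawer opens towards -x); yaw within 0.3 rad of the world's. Stands left or right on the bench, the double lid on the other side.
- chest_mouth (a point): Centre of the chest's open top, level with its rim, 88 mm above the bench; chest's axes. Walls 14 mm thick leave an opening 92 (x) by 126 (y) mm, 38 mm deep; the small fixed items loaded in it lie more than 20 mm below the rim.
- drawer (a joint): Drawer in the chest's lower half: metres it stands open, 0 = fully shut (hard stop), at most 0.085. Slides along the chest's x with 1.5 N of friction, stays where left. Front 146 (y) by 40 mm, 4 to 44 mm above the bench; shut, it stands 10 mm proud of the chest (x = -60 to -70 mm in the chest's frame).
- drawer_knob (a point): Centre of the outer end of the drawer's wooden knob (18 mm diameter, 18 mm long, axis along the chest's x), 26 mm above the bench. Moves with the drawer; with the drawer shut it lies at x = -88 mm, y = 0 in the chest's frame.
- inner_lid: Inner lid, pale wood, about 0.22 kg, on the bench with the cover on it. Origin at the centre of its underside, z up. Plug 14 mm high (x by y: 78 x 112 mm, upper half 86 x 120), on it a flange 104 x 138 mm, 8 mm thick, on that the grip bar. Flange on the rim = fully seated: origin 74 mm above the chest's, centred, 3 mm play each side, long side along long side, either way round.
- bar_top (a point): Top centre of the inner lid's upright flat grip bar, 80 mm above that lid's origin; lid's axes. The bar is 14 mm thick (x), 44 mm long (y). It comes up through the cover's slot; its free part to pinch (across x) is the top 28 mm, above the cover's collar. Lifting the lid by it carries the cover too.
- cover: Outer cover, pale wood, about 0.17 kg, loose on the inner lid's flange. 120 (x) by 154 (y) mm. Origin at the centre of the lower edge of its skirt, z up: skirt 6 mm high, top plate 6 to 12 mm, collar 12 to 36 mm. Nested, its origin is 16 mm above the inner lid's, axes alike, 3 mm play each side; it is clear of the grip bar when 80 mm above it.
- collar_top (a point): Centre of the top of the cover's raised rectangular collar, 36 mm above the cover's origin; cover's axes. Collar 38 (x) by 70 (y) mm outside, 24 mm high, round a slot 22 (x) by 54 (y) mm through the cover; nested, the grip bar stands in it and 28 mm above it. Grip it across x, the bar free between the fingers.
- jar: Bystander: small amber glass jar, 56 mm wide, 75 mm high, origin at the centre of its underside; stands between the chest and the lids.
- chisel: Bystander: wood-handled chisel lying on the bench, about 215 mm long, 26 mm high, origin about mid length; lies between the chest and the lids.
- plane: Bystander: wooden hand plane 220 x 66 mm, about 80 mm high, origin under its centre; on the left part of the bench.
- mallet: Bystander: wooden mallet, head 60 x 120 x 56 mm with a handle 220 mm long, origin under the head; on the right part of the bench.
There are look-alikes about, which are no part of the job. What is shaped like the chest but blue is not meant.

How it is judged:
By the outcome, as a careful person would: the job done as asked, in the order asked, and still so for the second after the job is handed in, while the arm keeps its last pose, push and grip.
It also fails if it takes over 64 s, if anything falls off the work surface, if the arm or the gripper's body presses on something with over 40 N, if the wrist force passes 120 N, or if a joint passes its speed limit or range.

ROBOT

A 6-joint arm with a two-finger parallel gripper is mounted at the origin on the work surface. World frame = base frame: x ahead of the robot, y to its left, z up, the work surface at z = 0. Lengths are in m, angles in rad, forces in N, time in s.
With the tool pointing down it reaches from about 0.325 to 0.925 m from the base axis. Payload 3.1 kg.
Tool frame: the origin (TCP) lies between the finger pads; the fingertips stand 14 mm ahead of it and the grasp point (between the pads) lies 5 mm behind it (bot.tip_extent is the distance from the TCP to the fingertips, in m); z points along the fingers, y is the direction in which the jaws open and shut (so a half turn about z gives the same grasp; the last joint's range is limited). The gripper opens to 85 mm and grips with 20 to 120 N. Pads are 22 mm wide; open, the fingers measure 114 mm over their backs; the gripper's body (76 mm by 85 mm) begins 54 mm behind the grasp point. The pads swing forward as they close: fully open they stand 13 mm farther back than shut.
Start: joints at [1.166, 0.217, 1.613, -0, 1.311, -0.112], TCP at [0.18, 0.598, 0.207] pointing down, gripper open.
Joint ranges: [-2.75, 2.75], [-0.78, 2.1], [0.31, 2.55], [-1.13, 4.27], [0.13, 2.63], [-2.58, 2.58]. Speed limits (rad/s): [2.79, 2.79, 3.14, 3.14, 3.14, 3.14].

INTERFACE

Orientations are given as a rotation vector (axis times angle).
In Python, from station import bot gives the robot as it stands. Calls block until the motion is done:
- bot.move_pose(position, orientation): joint-space move of the TCP to a pose.
- bot.move_linear(position, velocity=0.15, rotation=None): straight line of the TCP; rotation=None keeps the orientation; velocity is the mean speed in m/s.
- bot.goto_joints(angles): joint-space move.
- bot.move_gripper(opening): finger opening in m; the grip force is fixed at half the most; returns when the fingers have stopped.
- bot.wait(seconds).
- bot.inverse_kinematics(position, orientation): joint angles nearest the present ones, or None.
- bot.get_state(): the state.
- bot.camera(name): name is "side" or "top" or "wrist"; returns a dict with "image" (480x640x3 uint8, red, green, blue), "depth" (480x640 float32, m along the optical axis (not along the pixel's ray), 0 where there is no reading), "fx", "fy", "cx", "cy" (pixels), "distortion" ([k1, k2, p1, p2, k3] as OpenCV has them; the pictures are not rectified), "world_to_cam" (4x4, takes a point from world to camera coordinates); the wrist camera has in their place "hand_eye" (4x4, takes a point from camera to tool coordinates, whose origin is the TCP and whose axes are the flange's). Camera axes: x right, y up, looking along -z (the intrinsics and any distortion apply to the point x, -y, -z); pixel columns grow to the right and rows downward; lengths in m; the calibration is good to about 2 mm. A picture is of the moment at which its call begins: read the wrist's pose just before it.
A pose or a line that the arm cannot do raises bot.Unreachable and nothing moves.
- bot.sign_off(): hands the job in, once; it reports no verdict.
Trained networks look in a picture, given as the dict that the camera call returned (one of the last four; its "shot" number tells which), for a name from the list of things; names that differ only in an ending like _2 or _b are one class to them, and where a whole thing is asked for, a point or a joint stands for the part that bears it (a point fixed in the world has none). Each returns a list of dicts, best first, with "conf" (0 to 1); they miss things now and then, are a little off and sometimes report something else, mostly with a low value. They report only what shows in the picture. A call takes as long as a camera call. They do not tell look-alikes from the thing itself.
- bot.boxes_of(picture, query): "box" ([centre column, centre row, width, height] in pixels, round what is visible of it).
- bot.place_of(picture, query): "location" ([column, row] in pixels: a listed point, or the origin of a listed thing).
The state is a dict: "t": time; "q": joint angles; "qvel": joint speeds; "tau": joint torques, N m; "position": TCP position; "tool_rot": TCP orientation; "ft_force": force on the tool from outside, world axes, zero at the start; "ft_torque": the same for the moment, N m; "width": finger opening in m.
Only numpy, scipy, OpenCV 4.12 (cv2) and the standard library are available. Lean on these libraries where they do the work, as an engineer would, in place of code of your own. Each camera call takes 0.05 s, during which the arm holds its last target. There are 200 camera calls.

## Working session

There is one attempt and no reset: what is moved stays moved. The work goes in short steps, each a Python script; the robot and the scene stay as the last script left them, time stands still between calls to the robot, and variables do not carry over. Pictures are saved under pics/ and viewed, about 8 in all and at most 12, crops included, and the job is handed in when it is done.

```bash
ls; mkdir -p pics
cat > h.py <<'E'
import numpy as np, cv2
from scipy.spatial.transform import Rotation as R
from station import bot
def cloud(p):
    """world xyz for each pixel (fixed cams)"""
    K=np.array([[p['fx'],0,p['cx']],[0,p['fy'],p['cy']],[0,0,1]])
    uv=np.stack(np.meshgrid(np.arange(640),np.arange(480)),-1).reshape(-1,1,2).astype(np.float32)
    n=cv2.undistortPoints(uv,K,np.array(p['distortion'],float)).reshape(480,640,2)
    d=p['depth']
    c=np.stack([n[...,0]*d,-n[...,1]*d,-d],-1)
    if 'world_to_cam' in p: T=np.linalg.inv(np.array(p['world_to_cam']))
    else: T=p['T']@np.array(p['hand_eye'])
    w=c@T[:3,:3].T+T[:3,3]
    w[d<=0]=np.nan
    return w
def wrist():
    s=bot.get_state(); T=np.eye(4); T[:3,:3]=R.from_rotvec(s['tool_rot']).as_matrix(); T[:3,3]=s['position']
    p=bot.camera('wrist'); p['T']=T; return p
def save(p,n,img=None): cv2.imwrite('pics/'+n,(p['image'] if img is None else img)[...,::-1])
def down(a):
    """tool pointing down, jaw (tool y) axis at world angle a"""
    y=np.array([np.cos(a),np.sin(a),0]); z=np.array([0,0,-1.]); x=np.cross(y,z)
    return R.from_matrix(np.stack([x,y,z],1)).as_rotvec()
E
python3 - <<'E'
from h import *
im=[]
for n in('top','side'):
    p=bot.camera(n); save(p,n+'0.png'); w=cloud(p); np.savez(n+'0.npz',w=w,img=p['image'])
    for q in('chest','drawer_knob','inner_lid','cover','bar_top','collar_top','chest_mouth','jar','chisel','plane','mallet'):
        for r in bot.place_of(p,q)[:3]:
            u,v=np.round(r['location']).astype(int)
            print(n,q,round(r['conf'],2),u,v,np.round(w[min(max(v,0),479),min(max(u,0),639)],3))
s=bot.get_state();print(s['t'],s['width'],s['tool_rot'])
E
```

```text
pics
top chest 0.64 221 290 [0.346 0.208 0.066]
top chest 0.58 359 223 [ 0.583 -0.241  0.056]
top drawer_knob 0.9 354 268 [ 0.435 -0.231  0.007]
top drawer_knob 0.48 476 322 [ 0.261 -0.65   0.025]
top drawer_knob 0.46 216 318 [ 0.251  0.232 -0.002]
top inner_lid 0.49 239 218 [0.588 0.161 0.051]
top cover 0.79 234 216 [0.591 0.174 0.077]
top bar_top 0.68 238 218 [0.587 0.163 0.061]
top bar_top 0.52 234 219 [0.584 0.177 0.054]
top collar_top 0.57 236 216 [0.59  0.167 0.086]
top chest_mouth 0.94 489 296 [ 0.35  -0.683  0.064]
top chest_mouth 0.93 364 222 [ 0.586 -0.257  0.06 ]
top chest_mouth 0.21 429 256 [ 0.478 -0.476  0.064]
top jar 0.64 296 185 [ 0.7   -0.027  0.083]
top jar 0.46 235 218 [0.586 0.173 0.064]
top chisel 0.89 290 248 [ 0.495 -0.013  0.028]
top chisel 0.63 236 215 [0.593 0.167 0.084]
top plane 0.96 156 241 [0.502 0.438 0.054]
top mallet 0.92 427 260 [ 0.466 -0.472  0.053]
side chest 0.94 315 218 [ 0.568 -0.167  0.065]
side chest 0.74 419 144 [ 0.343 -0.589  0.068]
side chest 0.69 355 359 [0.348 0.251 0.063]
side drawer_knob 0.69 447 146 [ 0.257 -0.701 -0.001]
side drawer_knob 0.67 395 364 [ 0.263  0.199 -0.001]
side drawer_knob 0.61 364 220 [ 0.441 -0.234  0.027]
side inner_lid 0.52 266 326 [0.579 0.205 0.043]
side cover 0.64 265 321 [0.587 0.19  0.041]
side bar_top 0.66 258 302 [0.628 0.133 0.032]
side collar_top 0.85 264 314 [0.587 0.191 0.07 ]
side chest_mouth 0.6 357 339 [0.357 0.196 0.061]
side jar 0.83 248 260 [0.705 0.007 0.034]
side chisel 0.9 318 279 [ 0.512 -0.004  0.002]
side plane 0.67 256 440 [0.501 0.48  0.036]
side plane 0.61 317 277 [0.513 0.002 0.018]
side mallet 0.69 372 172 [ 0.465 -0.44   0.041]
1.2 0.0852453614059592 [4.58300547e-01 3.10796747e+00 3.99867809e-05]
```

View pics/top0.png

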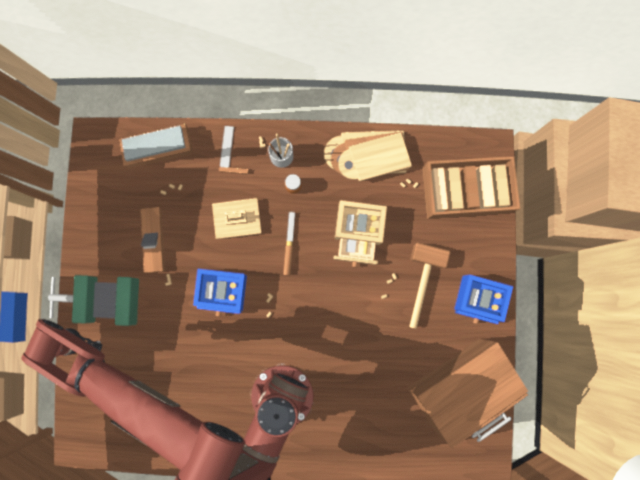

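View pics/side0.png

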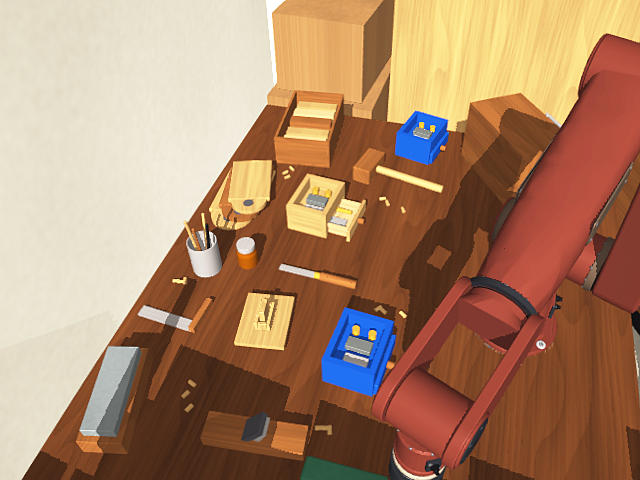

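Candidates are as follows. Chest: pale at top (360,222)/side (315,215), versus blue look-alikes at top (219,291) and (484,299). Lid: only the nested one at top (237,217). I choose the pale chest with its drawer open towards the robot, and will check it in wrist close-ups.

Run:
```python
from h import *
def look(x,y,n,z=0.36):
    for a in(0,np.pi):
        q=bot.inverse_kinematics([x,y,z],down(a))
        print(n,a,None if q is None else np.round(q,2))
    c=[bot.inverse_kinematics([x,y,z],down(a)) for a in(0,np.pi)]
    c=[q for q in c if q is not None]
    bot.goto_joints(min(c,key=lambda q:abs(q[5])))
    p=wrist(); save(p,n+'.png'); w=cloud(p); np.savez(n+'.npz',w=w,img=p['image'])
    for q in('chest_mouth','drawer_knob','bar_top','collar_top'):
        for r in bot.place_of(p,q)[:2]:
            u,v=np.clip(np.round(r['location']).astype(int),0,[639,479])
            print(n,q,round(r['conf'],2),u,v,np.round(w[v,u],3))
look(0.53,0.17,'wl'); look(0.47,-0.24,'wc')
print(bot.get_state()['t'])
a=cv2.imread('pics/wl.png');b=cv2.imread('pics/wc.png')
cv2.imwrite('pics/both.png',cv2.resize(np.hstack([a,b]),(800,300),interpolation=cv2.INTER_AREA))
```

```text
wl 0 [ 0.18 -0.01  1.58 -0.    1.57  0.18]
wl 3.141592653589793 None
wl chest_mouth 0.78 160 145 [0.337 0.216 0.066]
wl chest_mouth 0.7 366 172 [0.585 0.184 0.069]
wl bar_top 0.7 374 180 [0.594 0.176 0.079]
wl bar_top 0.51 349 414 [0.536 0.182 0.458]
wl collar_top 0.86 370 179 [0.589 0.177 0.078]
wc 0 [-0.61 -0.08  1.64 -0.    1.58 -0.61]
wc 3.141592653589793 [-0.61 -0.08  1.64  0.    1.58  2.54]
wc chest_mouth 0.79 416 187 [ 0.59  -0.245  0.066]
wc chest_mouth 0.36 296 168 [ 0.438 -0.23  -0.001]
wc drawer_knob 0.58 297 170 [ 0.441 -0.229  0.033]
5.3
```

View pics/both.png

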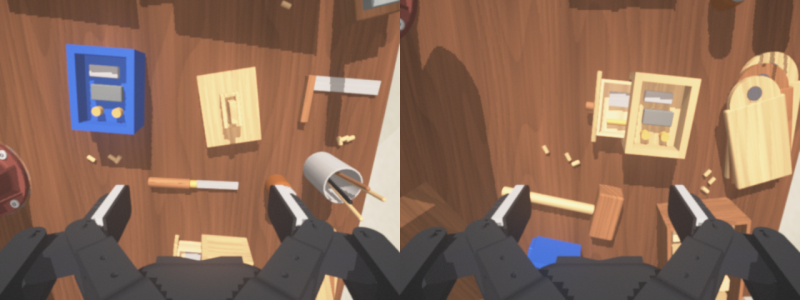

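The left view shows the nested lid (wrist px ~(368,172)) beside the blue look-alike. The right view shows the pale chest (px ~(530,185)) with its drawer open towards the robot and the knob at (~297,170 full-res). Now I'll fit rectangles to the depth clouds.

```bash
cat >> h.py <<'E'
def fit(w,c,zr,r=.12):
    m=(np.hypot(w[...,0]-c[0],w[...,1]-c[1])<r)&(w[...,2]>zr[0])&(w[...,2]<zr[1])
    P=w[m]; 
    if len(P)<8: return None
    (cx,cy),(a,b),th=cv2.minAreaRect((P[:,:2]*1000).astype(np.float32))
    # yaw of short side, within +-90deg
    if a>b: th+=90; a,b=b,a
    th=(th+90)%180-90
    return len(P),round(cx,1),round(cy,1),round(a,1),round(b,1),round(np.deg2rad(th),3),round(np.median(P[:,2])*1000,1)
E
python3 - <<'E'
from h import *
for n in('wc','top0','side0'):
    w=np.load(n+'.npz')['w']; print(n,'rim',fit(w,(.588,-.245),(.08,.096)),'knob',fit(w,(.43,-.23),(.01,.05),.025))
for n in('wl','top0','side0'):
    w=np.load(n+'.npz')['w']
    for nm,c,z in(('plate',(.588,.17),(.02,.036)),('collar',(.588,.17),(.044,.058)),('bar',(.588,.17),(.071,.09))): print(n,nm,fit(w,c,z))
E
```

```text
wc rim (5325, 586.7, -242.6, 121.5, 153.9, np.float64(-0.096), np.float64(86.9)) knob (147, 446.7, -228.8, 14.6, 17.5, np.float64(-0.006), np.float64(32.4))
top0 rim (590, 584.9, -245.5, 121.8, 155.3, np.float64(-0.094), np.float64(87.8)) knob (30, 433.0, -228.6, 28.5, 43.1, np.float64(0.96), np.float64(31.1))
side0 rim (783, 587.6, -244.3, 124.6, 168.2, np.float64(-0.084), np.float64(88.0)) knob (31, 447.8, -228.2, 13.8, 13.9, np.float64(-1.51), np.float64(31.0))
wl plate (8981, 592.9, 175.9, 120.7, 154.7, np.float64(0.153), np.float64(27.1))
wl collar (964, 592.6, 175.9, 38.1, 70.4, np.float64(0.152), np.float64(50.9))
wl bar (445, 593.7, 175.4, 14.2, 44.0, np.float64(0.153), np.float64(78.9))
top0 plate (1198, 591.2, 174.2, 122.0, 157.2, np.float64(0.152), np.float64(28.1))
top0 collar (115, 579.6, 196.0, 54.5, 127.3, np.float64(0.486), np.float64(51.2))
top0 bar (58, 591.9, 172.5, 14.1, 44.2, np.float64(0.15), np.float64(80.4))
side0 plate (2142, 594.4, 174.9, 122.1, 161.5, np.float64(0.158), np.float64(28.3))
side0 collar (246, 594.2, 174.5, 38.0, 73.7, np.float64(0.152), np.float64(51.6))
side0 bar (103, 595.6, 174.4, 15.6, 46.4, np.float64(0.131), np.float64(80.0))
```

```bash
cat >> h.py <<'E'
C=np.array([.5867,-.2426]); CY=-.096
def ch(x,y=0.): 
    c,s=np.cos(CY),np.sin(CY); return C+[c*x-s*y,s*x+c*y]
L=np.array([.5932,.1757]); LY=.153
E
python3 - <<'E'
from h import *
rot=down(CY); u=np.array([np.cos(CY),np.sin(CY)])
bot.move_gripper(0.0)
bot.move_pose([*ch(-.185),.12],rot); bot.move_linear([*ch(-.185),.034],.15)
f0=np.array(bot.get_state()['ft_force'])
bot.move_linear([*ch(-.116),.034],.06)
f=lambda:(np.array(bot.get_state()['ft_force'])-f0)
print(f0,f())
x=-.116
while x<-.092:
    x+=.002; bot.move_linear([*ch(x),.034],.04); g=f()[:2]@u; print(round(x,3),round(g,1),np.round(bot.get_state()['position'],4))
    if g<-8: break
bot.move_linear([*ch(x-.05),.034],.15)
bot.move_linear([*ch(x-.05),.36],.3)
p=wrist(); save(p,'wc2.png'); w=cloud(p)
print('rim',fit(w,ch(0),(.08,.096)),'knob',fit(w,ch(-.08),(.01,.05),.03), bot.get_state()['t'])
t=bot.camera('top'); wt=cloud(t); save(t,'t2.png')
for nm,ww in(('w',w),('t',wt)):
    d=ww-np.array([*C,0]); X=d[...,0]*u[0]+d[...,1]*u[1]; Y=-d[...,0]*u[1]+d[...,1]*u[0]
    m=(abs(Y)<.007)&(X>-.2)&(X<-.072)&(ww[...,2]>.02)&(ww[...,2]<.05); print(nm,'knob xmin',np.sort(X[m])[:5],m.sum())
    m=(abs(Y)<.06)&(abs(Y)>.02)&(X>-.2)&(X<-.05)&(ww[...,2]>.036)&(ww[...,2]<.05); print(nm,'front xmin',np.sort(X[m])[:5],m.sum())
E
```

```text
[-0.1271518   0.28447268 -0.07095977] [ 0.84652936 -0.48430732 -0.42371414]
-0.114 -0.3 [ 0.4732 -0.2317  0.0341]
-0.112 -0.2 [ 0.4754 -0.2319  0.0341]
-0.11 0.6 [ 0.4774 -0.2321  0.034 ]
-0.108 1.1 [ 0.4794 -0.2323  0.034 ]
-0.106 -0.8 [ 0.4813 -0.2325  0.034 ]
-0.104 0.9 [ 0.4833 -0.2327  0.034 ]
-0.102 0.2 [ 0.4854 -0.2329  0.0341]
-0.1 -0.2 [ 0.4873 -0.2331  0.034 ]
-0.098 0.3 [ 0.4893 -0.2333  0.034 ]
-0.096 0.5 [ 0.4913 -0.2335  0.034 ]
-0.094 0.9 [ 0.4933 -0.2337  0.0341]
-0.092 -0.3 [ 0.4953 -0.2339  0.0341]
rim (5481, 586.5, -242.6, 121.2, 154.7, np.float64(-0.099), np.float64(86.9)) knob (1504, 504.9, -234.7, 54.5, 59.8, np.float64(-0.085), np.float64(13.2)) 13.8417
w knob xmin [-0.14735554 -0.14733497 -0.1473342  -0.14733146 -0.14732906] 291
w front xmin [-0.12965875 -0.12963608 -0.12962961 -0.12962705 -0.12962691] 1146
t knob xmin [-0.14761094 -0.14706252 -0.1466713  -0.14441814 -0.14430212] 35
t front xmin [-0.13102476 -0.13079418 -0.13016206 -0.12848344 -0.12810518] 34
```

The drawer has not moved (knob still at -147 mm), so I'm checking the gripper and the picture before trying again.

Run:
```python
from h import *
s=bot.get_state(); print(s['width'],s['position'],s['tool_rot'],bot.tip_extent,s['t'])
u=np.array([np.cos(CY),np.sin(CY)])
bot.move_linear([*ch(-.185),.15],.3); bot.move_linear([*ch(-.185),.034],.15)
p=bot.camera('side'); save(p,'s3.png',cv2.resize(p['image'][150:330,220:460],(800,600),interpolation=cv2.INTER_CUBIC)); w=cloud(p)
d=w-np.array([*ch(-.185),0]); X=d[...,0]*u[0]+d[...,1]*u[1]
m=(np.hypot(d[...,0],d[...,1])<.04)&(w[...,2]>.006)&(w[...,2]<.2); print('lowest', np.sort(w[m][:,2])[:8], X[m].max(), X[m&(w[...,2]<.06)])
s=bot.get_state(); print(s['width'],s['position'])
```

```text
0.0002912598953881781 [ 0.44451947 -0.22839238  0.35739174] [-2.32218551e+00 -2.10928877e+00  1.55991085e-03] 0.014 13.8917
lowest [0.00643178 0.00646041 0.00657243 0.00682323 0.00698107 0.00758544
 0.00905057 0.02448427] 0.03948108599695931 [ 0.03841178  0.03773408  0.03908067  0.03948109  0.0383832  -0.01405097
  0.00097983 -0.01265904 -0.0067447  -0.01247214 -0.01708931 -0.02086077]
-0.00021853876153510201 [ 0.40386711 -0.22583995  0.03543707]
```

View pics/s3.png

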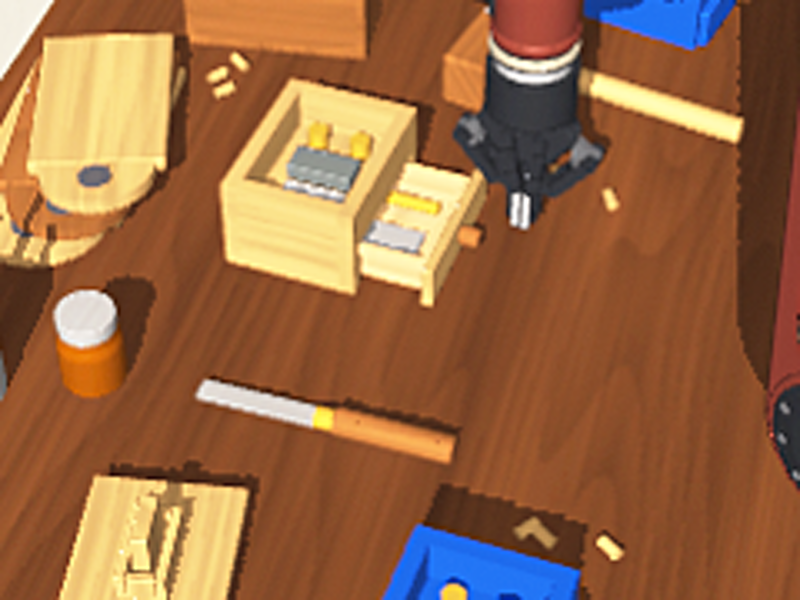

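The crop shows the closed fingertips (520,220) low in front of the knob (472,235), with the drawer open. I'll repeat the push, watching it in stages.

Run:
```python
from h import *
u=np.array([np.cos(CY),np.sin(CY)]); tiles=[]
def chk(tag):
    p=bot.camera('side'); w=cloud(p); tiles.append(cv2.resize(p['image'][170:260,270:420],(400,240)))
    d=w-np.array([*C,0]); X=d[...,0]*u[0]+d[...,1]*u[1]; Y=-d[...,0]*u[1]+d[...,1]*u[0]
    m=(Y<.07)&(Y>.02)&(X>-.2)&(X<-.062)&(w[...,2]>.03)&(w[...,2]<.05); s=bot.get_state()
    print(tag,'front x',np.round(np.percentile(X[m],[1,10]),4),'tcp z',s['position'][2],'f',np.round(s['ft_force'],1),'tau',np.round(s['tau'],1))
chk('start')
bot.move_linear([*ch(-.15),.030],.08); chk(-.15)
bot.move_linear([*ch(-.135),.030],.06); chk(-.135)
bot.move_linear([*ch(-.12),.030],.06); chk(-.12)
save(None,'s4.png',np.vstack([np.hstack(tiles[:2]),np.hstack(tiles[2:])]))
```

```text
start front x [-0.1289 -0.1275] tcp z 0.035457221130225924 f [-0.2  0.2 -0.9] tau [  0.  -27.9 -23.7  -0.    0.    0. ]
-0.15 front x [-0.1294 -0.1279] tcp z 0.02970558342906518 f [0.4 0.2 0.3] tau [  0.1 -31.2 -24.1   0.   -0.    0. ]
-0.135 front x [-0.1293 -0.1272] tcp z 0.03003722243103319 f [-0.2  0.3 -0.2] tau [  0.  -32.6 -24.2   0.   -0.    0. ]
-0.12 front x [-0.129  -0.1277] tcp z 0.029972462789244952 f [-0.2 -0.1  1.1] tau [  0.  -33.8 -24.3   0.   -0.    0. ]
```

View pics/s4.png

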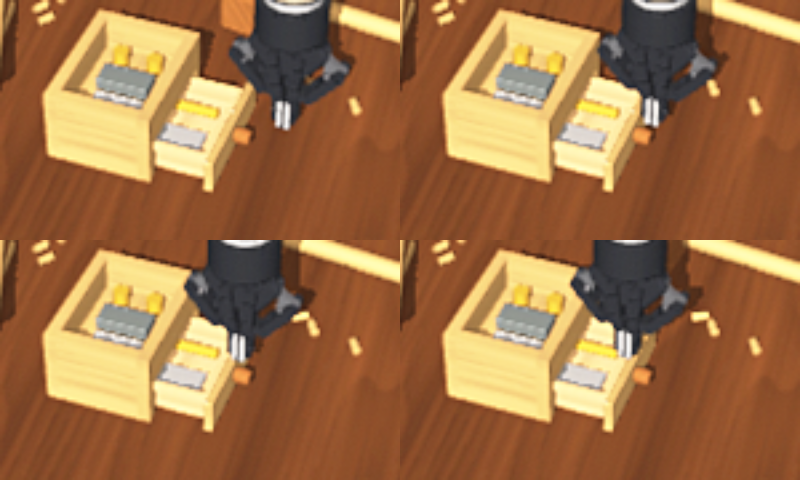

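Run:
```python
from h import *
u=np.array([np.cos(CY),np.sin(CY)])
for n in('side','top'):
    p=bot.camera(n); w=cloud(p); im=p['image'].astype(int); s=bot.get_state()
    d=w-np.array([*ch(-.12),0]); X=d[...,0]*u[0]+d[...,1]*u[1]; Y=-d[...,0]*u[1]+d[...,1]*u[0]
    g=(abs(im[...,0]-im[...,2])<25)&(abs(X)<.1)&(abs(Y)<.05)&(w[...,2]>.01)
    if n=='side':
        v,uu=np.where(g&(w[...,2]<.12)); o=np.argsort(-v)
        for i in o[:24]: print(uu[i],v[i],im[v[i],uu[i]],np.round([X[v[i],uu[i]],Y[v[i],uu[i]],w[v[i],uu[i],2]],3))
print(s['position'],s['q'])
save(p,'s5.png',cv2.resize(p['image'][170:290,300:460],(800,600)))
```

```text
344 225 [141 140 146] [0.022 0.032 0.025]
343 225 [156 155 161] [0.026 0.031 0.023]
342 225 [156 142 134] [0.027 0.035 0.026]
338 224 [178 166 160] [0.042 0.03  0.02 ]
344 224 [213 209 208] [0.025 0.025 0.022]
343 224 [233 227 224] [0.027 0.029 0.025]
341 224 [159 156 156] [0.031 0.032 0.026]
339 224 [152 149 154] [0.039 0.029 0.021]
340 224 [157 155 157] [0.037 0.026 0.019]
342 224 [187 181 179] [0.032 0.023 0.018]
345 223 [188 184 183] [0.025 0.017 0.019]
337 223 [226 222 218] [0.045 0.029 0.023]
342 223 [228 220 215] [0.03  0.028 0.026]
343 223 [229 223 216] [0.027 0.026 0.026]
344 223 [224 217 214] [0.027 0.018 0.019]
334 223 [179 168 164] [0.053 0.032 0.023]
338 223 [226 221 217] [0.043 0.024 0.019]
335 223 [151 147 152] [0.05  0.031 0.023]
336 223 [179 177 177] [0.048 0.028 0.021]
340 223 [230 223 219] [0.036 0.028 0.025]
339 223 [229 222 219] [0.039 0.028 0.024]
341 223 [231 223 218] [0.034 0.025 0.023]
332 222 [154 152 154] [0.059 0.033 0.026]
330 222 [157 144 140] [0.067 0.028 0.018]
[ 0.46702543 -0.23094669  0.0298383 ] [-5.93977935e-01  2.27004518e-01  1.97457043e+00 -5.25050128e-05
  9.40542934e-01 -4.98007716e-01]
```

Run:
```python
from h import *
p=bot.camera('side'); w=cloud(p); s=bot.get_state(); P=np.array(s['position'])
T=np.array(p['world_to_cam']); K=np.array([[p['fx'],0,p['cx']],[0,p['fy'],p['cy']],[0,0,1]])
def proj(X):
    c=T[:3,:3]@X+T[:3,3]; c=c*[1,-1,-1]
    return cv2.projectPoints(c.reshape(1,1,3),np.zeros(3),np.zeros(3),K,np.array(p['distortion'],float))[0].ravel()
im=cv2.resize(p['image'][170:260,270:390],(800,600),interpolation=cv2.INTER_CUBIC).copy()
for dz,c in((-.014,(255,0,0)),(0,(0,255,0)),(.05,(0,0,255))):
    q=proj(P+[0,0,dz]); print(dz,q); cv2.circle(im,tuple(int(v) for v in (q-[270,170])*6.667),4,c,-1)
q=proj(np.array([*ch(-.147),.026])); cv2.circle(im,tuple(int(v) for v in (q-[270,170])*6.667),4,(255,0,255),-1)
save(None,'s6.png',im)
for r in range(196,220,2): print(r,[tuple(np.round(w[r,c],3)) for c in(352,355)])
```

```text
-0.014 [355.05221593 222.06480655]
0 [355.14336568 218.5393332 ]
0.05 [355.47617002 205.59774059]
196 [(np.float64(0.474), np.float64(-0.216), np.float64(0.126)), (np.float64(0.471), np.float64(-0.239), np.float64(0.108))]
198 [(np.float64(0.475), np.float64(-0.22), np.float64(0.115)), (np.float64(0.47), np.float64(-0.235), np.float64(0.104))]
200 [(np.float64(0.474), np.float64(-0.216), np.float64(0.112)), (np.float64(0.469), np.float64(-0.233), np.float64(0.099))]
202 [(np.float64(0.473), np.float64(-0.215), np.float64(0.106)), (np.float64(0.467), np.float64(-0.222), np.float64(0.101))]
204 [(np.float64(0.476), np.float64(-0.225), np.float64(0.089)), (np.float64(0.467), np.float64(-0.225), np.float64(0.091))]
206 [(np.float64(0.476), np.float64(-0.225), np.float64(0.081)), (np.float64(0.466), np.float64(-0.219), np.float64(0.089))]
208 [(np.float64(0.475), np.float64(-0.221), np.float64(0.078)), (np.float64(0.466), np.float64(-0.222), np.float64(0.078))]
210 [(np.float64(0.475), np.float64(-0.223), np.float64(0.068)), (np.float64(0.466), np.float64(-0.223), np.float64(0.07))]
212 [(np.float64(0.475), np.float64(-0.224), np.float64(0.06)), (np.float64(0.466), np.float64(-0.222), np.float64(0.064))]
214 [(np.float64(0.484), np.float64(-0.262), np.float64(0.016)), (np.float64(0.469), np.float64(-0.236), np.float64(0.043))]
216 [(np.float64(0.483), np.float64(-0.26), np.float64(0.01)), (np.float64(0.467), np.float64(-0.229), np.float64(0.041))]
218 [(np.float64(0.473), np.float64(-0.218), np.float64(0.042)), (np.float64(0.465), np.float64(-0.221), np.float64(0.041))]
```

View pics/s6.png

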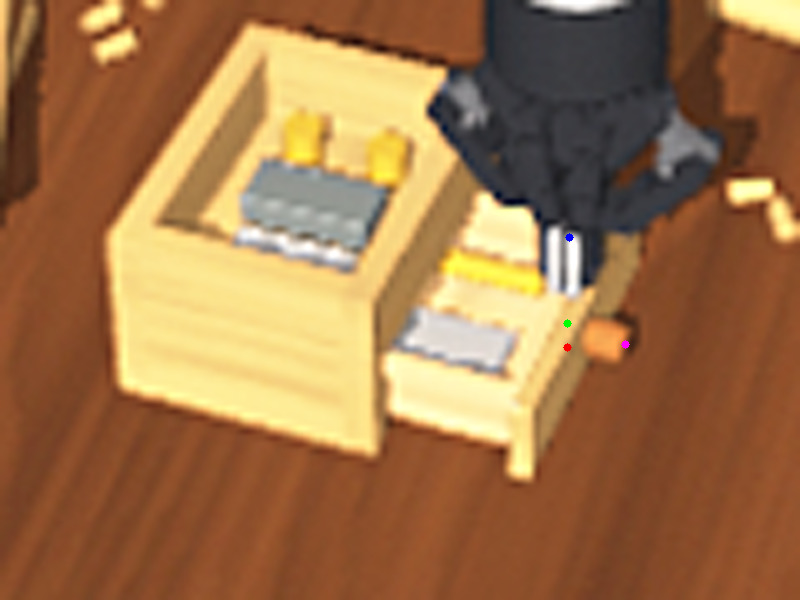

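The crop shows the real fingertips (567,293) hovering above the drawer front. The reported TCP and tip project lower (green and red dots at 567,323 and 567,347), so the fingers end about 35–40 mm higher than documented. I'll find out which it is: arm pose or tool length.

Run:
```python
from h import *
u=np.array([np.cos(CY),np.sin(CY)])
p=wrist(); w=cloud(p)
d=w-np.array([*C,0]); X=d[...,0]*u[0]+d[...,1]*u[1]; Y=-d[...,0]*u[1]+d[...,1]*u[0]
m=np.isfinite(X)&(abs(abs(Y)-.07)<.005)&(abs(X)<.05); print('rim z low pose',np.percentile(w[m][:,2],[5,50,95]),m.sum())
def tip(tag):
    s=bot.get_state(); P=np.array(s['position'])
    p=bot.camera('side'); w=cloud(p); im=p['image'].astype(int)
    near=(np.hypot(w[...,0]-P[0],w[...,1]-P[1])<.035)&(abs(w[...,2]-P[2])<.09)
    z=np.sort(w[near&(im.sum(2)<150)][:,2]); zw=np.sort(w[near&(im.min(2)>170)][:,2])
    print(tag,P,'dark low z-tcp',np.round(z[:4]-P[2],4),'white',np.round(zw[:4]-P[2],4),len(zw),s['width'])
bot.move_linear([*ch(-.12),.10],.2)
bot.move_linear([*ch(-.185),.20],.3); tip('closed')
bot.move_gripper(.085); tip('open'); save(None,'x.png',bot.camera('side')['image'])
bot.move_gripper(.0); tip('closed'); print(bot.get_state()['t'])
w=cloud(wrist()); d=w-np.array([*C,0]); X=d[...,0]*u[0]+d[...,1]*u[1]; Y=-d[...,0]*u[1]+d[...,1]*u[0]
m=np.isfinite(X)&(abs(abs(Y)-.07)<.005)&(abs(X)<.05); print('rim z .20',np.percentile(w[m][:,2],[5,50,95]),m.sum())
```

```text
rim z low pose [0.08608881 0.08714232 0.08816861] 2550
closed [ 0.40183315 -0.22442834  0.19864965] dark low z-tcp [0.0332 0.0345 0.0357 0.037 ] white [0.026  0.0286 0.0306 0.0314] 43 -0.00018819538395318635
open [ 0.40259755 -0.22490494  0.20010685] dark low z-tcp [] white [] 0 0.08519752401091274
closed [ 0.40256228 -0.22487455  0.20001152] dark low z-tcp [0.03   0.0314 0.0338 0.0351] white [0.0291 0.0296 0.0302 0.0306] 45 -3.605703278002623e-05
20.325
rim z .20 [0.08587826 0.08696715 0.08812775] 3140
```

The arm pose and wrist camera agree (rim z 87 mm), so the fingers really end about 25 mm above the reported TCP, about 39 mm off the documentation. I'll pin that down with a light bench touch, then push the drawer.

Run:
```python
from h import *
u=np.array([np.cos(CY),np.sin(CY)])
S=bot.get_state
x0=-.20
bot.move_linear([*ch(x0),-.012],.2)
F=lambda:np.mean([S()['ft_force'] for _ in range(1)],0)
f0=F(); z=-.012
while z>-.034:
    z-=.0015; bot.move_linear([*ch(x0),z],.03); f=F()-f0
    if f[2]>3: break
print('touch',z,f,S()['position'],S()['t'])
zc=z
bot.move_linear([*ch(x0),zc+.014],.15)
bot.move_gripper(.05)
bot.move_linear([*ch(-.165),zc+.014],.2)
f0=F()[:2]@u
bot.move_linear([*ch(-.135),zc+.014],.08)
x=-.135
while x<-.095:
    x+=.0025; bot.move_linear([*ch(x),zc+.014],.05); g=F()[:2]@u-f0; 
    if x>-.125: print(round(x,4),round(g,1),end='; ')
    if g<-10: break
print(S()['position'],S()['width'],S()['t'])
def knob():
    for n in('side','top'):
        w=cloud(bot.camera(n))
        d=w-np.array([*C,0]); X=d[...,0]*u[0]+d[...,1]*u[1]; Y=-d[...,0]*u[1]+d[...,1]*u[0]
        m=(Y<.07)&(Y>.02)&(X>-.2)&(X<-.062)&(w[...,2]>.025)&(w[...,2]<.05); print(n,'front x',np.round(np.percentile(X[m],[1,10,50]),4) if m.any() else None)
knob()
```

```text
touch -0.02550000000000001 [-1.92048027  2.71574827  9.95417963] [ 0.38771282 -0.2234962  -0.02436767] 23.8417
-0.1225 -12.2; [ 0.46169232 -0.23040773 -0.01157581] 0.049794321236744876 26.725
side front x [-0.0702 -0.0694 -0.0677]
top front x [-0.0726 -0.0715 -0.0673]
```

The drawer is shut (front face at -70 mm, hard stop felt at 12 N). Next: grasp the grip bar, using the measured tip offset, and lift a little.

```bash
cat >> h.py <<'E'
TIP=.0245  # closed fingertip z minus reported TCP z (measured by touch)
E
python3 - <<'E'
from h import *
S=bot.get_state
bot.move_linear([*ch(-.165),-.0105],.2); bot.move_linear([*ch(-.165),.16],.3)
bot.move_gripper(.045)
bot.move_pose([*L,.12],down(LY))
bot.move_linear([*L,.058-TIP],.12)
f0=np.array(S()['ft_force'])
print(S()['position'],S()['t'])
bot.move_gripper(0.0); print('w',S()['width'])
bot.move_linear([*L,.058-TIP+.03],.06)
bot.wait(.1); s=S(); print('w',s['width'],'dF',np.round(np.array(s['ft_force'])-f0,1),np.round(s['ft_torque'],2),s['t'])
P=np.array(s['position'])
p=wrist(); save(p,'wl2.png'); w=cloud(p); print('plate',fit(w,P,(.05,.066)),'P',P)
p=bot.camera('side'); save(p,'s7.png',cv2.resize(p['image'][230:380,180:380],(800,600))); w=cloud(p); print('plate',fit(w,P,(.05,.066)))
E
```

```text
[0.59405833 0.17573585 0.03427897] 30.6167
w 0.012824462331208868
w 0.012833643356606476 dF [ 1.6  0.3 -4.4] [ 0.04  0.05 -0.02] 31.75
plate (44828, 591.2, 174.9, 121.1, 154.6, np.float64(0.153), np.float64(55.4)) P [0.59262162 0.17558576 0.06296032]
plate (1880, 592.5, 174.4, 122.5, 158.9, np.float64(0.153), np.float64(56.5))
```

View pics/s7.png

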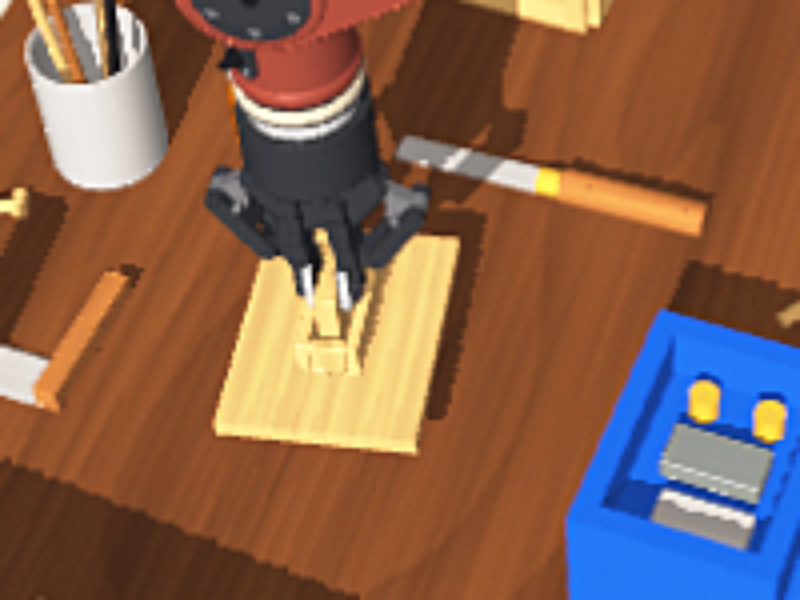

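Bar held (jaw width 12.8 mm, load about 4.4 N), and the lid and cover hang level over their old spot (crop ~(335,345)). Next: carry it over and lower it with force watch.

Run:
```python
from h import *
S=bot.get_state
G=np.array([.5878,-.2428]); rot=down(-.097)
bot.move_linear([*L,.168],.15)
bot.move_linear([*G,.168],.17,rot)
bot.wait(.15)
s=S(); f0=np.array(s['ft_force']); print(s['position'],s['width'],f0,s['t'])
p=bot.camera('side'); w=cloud(p); print('plate',fit(w,G,(.152,.172)))
bot.move_linear([*G,.126],.1)
z=.126
while z>.1045:
    z-=.002; bot.move_linear([*G,z],.04); f=np.array(S()['ft_force'])-f0
    print(round(z,4),np.round(f,1),end='; ')
    if f[2]>9: break
s=S(); print(s['position'],s['width'],s['t'])
p=bot.camera('side'); save(p,'s8.png',cv2.resize(p['image'][140:290,230:430],(800,600))); w=cloud(p); print('plate',fit(w,G,(.092,.112)))
p=wrist(); w=cloud(p); print('plate',fit(w,G,(.092,.112)))
```

```text
[ 0.58785487 -0.24236537  0.16803229] 0.012857537935247099 [-0.06950818 -0.3649506  -3.23203744] 35.4583
plate (1267, 585.9, -245.3, 123.8, 165.4, np.float64(-0.108), np.float64(162.1))
0.124 [-0.4 -0.5 -0.7]; 0.122 [ 0.1 -0.3 -0.7]; 0.12 [-0.3  1.3 -1. ]; 0.118 [-0.2  1.  -0.6]; 0.116 [-0.4 -0.4 -0.8]; 0.114 [0.1 0.4 0.7]; 0.112 [-0.7 -0.1 -1. ]; 0.11 [-0.1  0.3 -1. ]; 0.108 [0.9 1.2 2.2]; 0.106 [-2.1  2.2 10. ]; [ 0.58847728 -0.24311962  0.108701  ] 0.01274235585732292 38.575
plate (1233, 587.4, -243.1, 124.5, 164.6, np.float64(-0.084), np.float64(102.7))
plate (45211, 586.6, -243.6, 120.9, 154.6, np.float64(-0.095), np.float64(101.2))
```

View pics/s8.png

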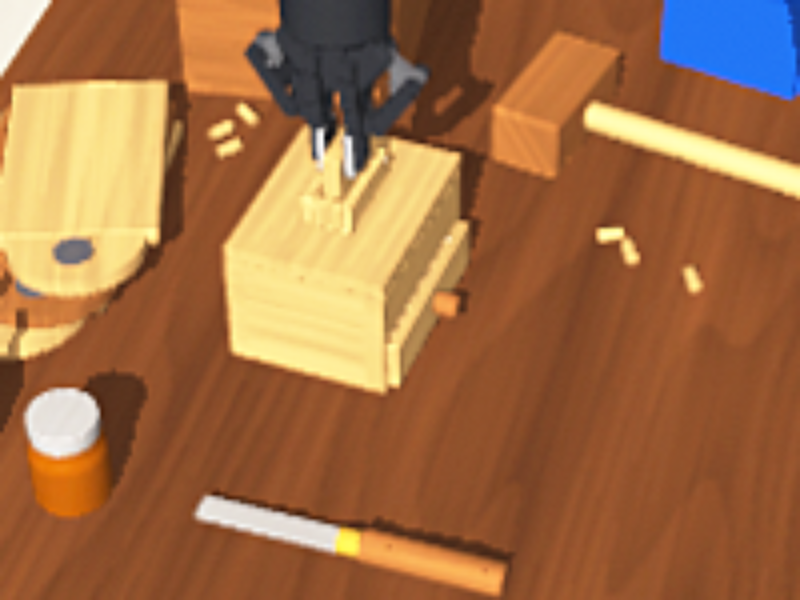

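Seated: plate top is at 102 mm (expected 102), with firm contact at the end of the descent, centred on the chest. The picture shows the cover flush over the chest (345,210), the drawer shut, and the jar and chisel untouched. Now release, step down to the collar, grip and lift.

Run:
```python
from h import *
S=bot.get_state
G=np.array([.5878,-.2428])
bot.move_gripper(.072)
bot.wait(.2); f0=np.array(S()['ft_force'])
w=cloud(wrist()); print('released plate',fit(w,G,(.092,.112)),S()['position'])
bot.move_linear([*G,.0805],.06)
f=np.array(S()['ft_force'])-f0; print('down',np.round(f,1))
if f[2]<6:
    bot.move_gripper(0.); print('w',S()['width'],S()['t'])
    bot.move_linear([*G,.1005],.05); s=S(); print('w',s['width'],np.round(np.array(s['ft_force'])-f0,1))
    w=cloud(bot.camera('side')); print('cover',fit(w,G,(.112,.132)))
    bot.move_linear([*G,.225],.09); bot.wait(.3); s=S(); print('w',s['width'],np.round(np.array(s['ft_force'])-f0,1),s['position'],s['t'])
p=bot.camera('side'); save(p,'s9.png',cv2.resize(p['image'][110:290,200:440],(800,600))); w=cloud(p)
print('cover',fit(w,G,(.235,.265),.13),'flange',fit(w,G,(.09,.103)),'bar',fit(w,G,(.146,.162)))
```

```text
released plate (54184, 586.5, -244.0, 120.8, 155.0, np.float64(-0.098), np.float64(101.2)) [ 0.5878147  -0.24282188  0.10598633]
down [0.3 1.9 0.9]
w 0.03677375599883587 40.5083
w 0.036671667020915275 [-0.   1.4 -0.1]
cover (1152, 587.4, -245.9, 124.0, 167.1, np.float64(-0.094), np.float64(122.1))
w 0.0362591957989068 [ 0.9 -0.1 -1.1] [ 0.58769307 -0.24276326  0.22469368] 42.9417
cover (1355, 587.2, -242.8, 125.0, 162.4, np.float64(-0.086), np.float64(245.6)) flange (1112, 586.8, -241.8, 120.3, 158.4, np.float64(-0.08), np.float64(96.4)) bar (65, 586.2, -241.9, 15.8, 44.8, np.float64(-0.051), np.float64(153.4))
```

View pics/s9.png

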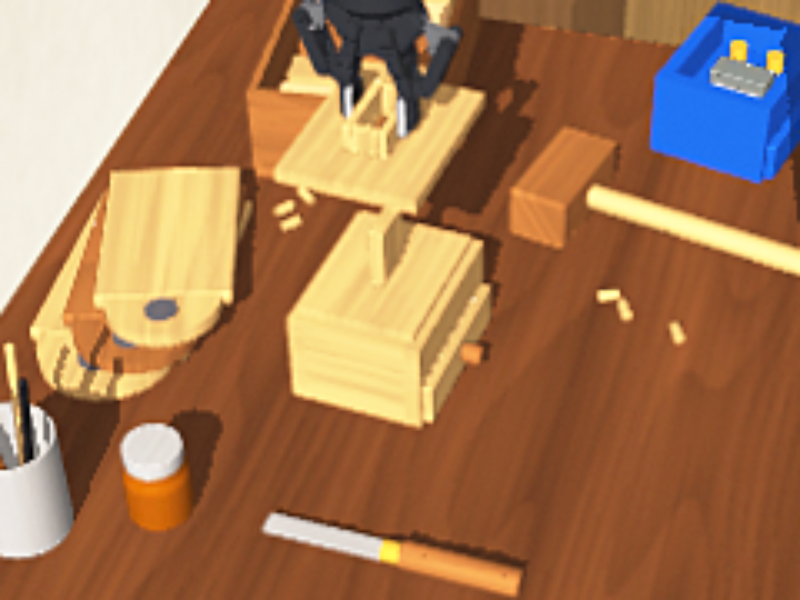

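The crop shows the cover level in the gripper (380,145), the inner lid seated with its bar free (385,245), the drawer shut, and the bystanders in place. I'll raise it a little more, check level, seating, drawer and bystanders numerically, then hand in.

Run:
```python
from h import *
S=bot.get_state
G=np.array([.5878,-.2428]); u=np.array([np.cos(CY),np.sin(CY)])
bot.move_linear([*G,.25],.06); bot.wait(.8)
def plane(w,c,zr,r):
    m=(np.hypot(w[...,0]-c[0],w[...,1]-c[1])<r)&(w[...,2]>zr[0])&(w[...,2]<zr[1]); P=w[m]
    k=np.linalg.lstsq(np.c_[P[:,:2]-c,np.ones(len(P))],P[:,2],rcond=None)[0]; return np.round(k,4)
w=cloud(wrist()); print('cover plane wrist (slopes,z)',plane(w,G,(.255,.282),.09))
w=cloud(bot.camera('side')); print('cover side',plane(w,G,(.255,.282),.09),'flange',plane(w,G,(.088,.104),.075))
d=w-np.array([*C,0]); X=d[...,0]*u[0]+d[...,1]*u[1]; Y=-d[...,0]*u[1]+d[...,1]*u[0]
m=(Y<.07)&(Y>.02)&(X>-.2)&(X<-.062)&(w[...,2]>.025)&(w[...,2]<.05); print('front x',np.round(np.percentile(X[m],[1,10,50]),4))
w0=np.load('side0.npz')['w']
for n,c,r in(('jar',(.70,-.02),.05),('chisel',(.5,-.01),.12),('mallet',(.465,-.46),.08),('plane',(.5,.46),.12)):
    print(n,[np.round(np.nanmean(q[(np.hypot(q[...,0]-c[0],q[...,1]-c[1])<r)&(q[...,2]>.012)&(q[...,2]<.1)],0),4) for q in(w0,w)])
s=S(); print(s['width'],np.round(s['qvel'],3),s['t'])
bot.sign_off()
```

```text
cover plane wrist (slopes,z) [-0.0026 -0.007   0.2703]
cover side [ 0.0091 -0.0061  0.2703] flange [ 0.0098 -0.0109  0.0963]
front x [-0.0709 -0.0699 -0.0679]
jar [array([ 0.7108, -0.0031,  0.0547]), array([ 0.7106, -0.0032,  0.0545])]
chisel [array([ 5.013e-01, -3.000e-04,  1.960e-02]), array([ 0.4981, -0.0039,  0.0196])]
mallet [array([ 0.4718, -0.4653,  0.0442]), array([ 0.4719, -0.4651,  0.0443])]
plane [array([0.5061, 0.4673, 0.0374]), array([0.5059, 0.4673, 0.0375])]
0.0365420553219576 [-0.001 -0.001 -0.    -0.001  0.001  0.   ] 44.4583
the job is handed in; nothing more can be done
```

The job is done and handed in at 44.5 s of the allowed 64 s. The drawer is shut, the inner lid is seated on the chest, and the gripper is holding the cover above it.

**What happened**
- My first two drawer pushes missed, passing over it without contact. The fingertips sit about 38 mm higher than the documentation says relative to the TCP.
- I measured that offset with a bench touch, which read about 10 N, more than the light contact I meant. I used the offset for everything after.
- The drawer then went home to its stop at about 12 N. I carried the double lid by its bar, seated it, gripped the collar and lifted the cover straight up.

**Last checks**

| Item | Measured | Expected |
|---|---|---|
| Drawer front | -70 mm in the chest's frame | -70 mm |
| Inner lid flange top | 96.3 mm | 96 mm |
| Cover underside | about 105 mm above the grip bar | well clear |
| Cover tilt | under 0.01 rad | level |
| Jaws | 36.5 mm, arm still | 38 mm collar |

- **Bystanders:** the jar, mallet and plane were unchanged within 0.3 mm.
- **Disagreed:** the chisel's averaged position differed by 3–4 mm. I think this is because the lid's edge was inside the averaging window in the first picture only. The later pictures show the chisel lying as before, and the arm never went near it, but I did not re-measure it.
- **Weak:** the wrist force showed only about 1 N for the held cover, against roughly 1.7 N expected, which is within the sensor noise of about 1 N. That the cover is held rests on the pictures and the depth readings.

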